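# Counterbalance a copper part in the plating shop

## Task

Weigh the copper part that sits on the balance: take weights from the sloping rack and set them gently, standing upright, on the empty pan until the beam floats level with its pointer resting in the green band. Weights you do not need belong in the rack's cradles; do not touch the copper part, lean on the balance or disturb the bottle, cup and brush.

Things in the scene. Friction and masses are not known exactly. Their poses are not given: they have to be found in the camera images.
- beam (a joint): tilt of the balance beam, rad: 0 = sample pan fully down (as it starts), 0.24 = level, 0.48 = weight pan fully down (end stops at 0 and 0.48). Between the stops the balance shows the difference: about 0.003 rad for each gram. A red-tipped pointer above the pivot moves with it before a white plate with a green band (0.20 to 0.28). It comes to rest in about 1 s
- balance: grey two-pan balance, fixed to the bench. Origin under the middle of its 110 x 300 x 26 mm base; the beam lies along its y axis, the sample pan is 110 mm to +y, the weight pan 110 mm to -y. The pointer plate stands over the middle, 68 mm wide, 194 mm high. The pans move straight up and down (26 mm either side of level) and stay horizontal
- weight_pan_top (a point): centre of the upper face of the weight pan, a flat steel disc 120 mm across without rim, empty at the start; about 95 mm above the bench when level, 121 mm at the start. It rides softly: it gives way under about 1 to 3 N, the weight missing on it
- sample_pan_top (a point): centre of the upper face of the sample pan, the same disc on the other side; carries the copper part
- part_center (a point): centre (half-way up) of the stepped copper part, 42 mm across and 32 mm high, standing on the sample pan. Its mass is not known: 172 to 288 g; some set of the weights always brings it level
- rack: beige sloping weight rack, fixed, base 120 x 250 mm, origin under it. Four cradles along its y axis, 60 mm apart. A weight stands on a foot ledge and lies on two rails, axis leaning 38 degrees from vertical, top towards the rack's -x side (the robot). Rails and panel start 13 mm from the axis on its underside only, and reach 40 mm up it; the top and sides are free
- slot0 (a point): point in cradle 0 of the rack where the middle of a weight's foot rests, 55 mm above the bench (frame as the rack's, not leaning)
- slot1 (a point): point in cradle 1 of the rack where the middle of a weight's foot rests, 55 mm above the bench (frame as the rack's, not leaning)
- slot2 (a point): point in cradle 2 of the rack where the middle of a weight's foot rests, 55 mm above the bench (frame as the rack's, not leaning)
- slot3 (a point): point in cradle 3 of the rack where the middle of a weight's foot rests, 55 mm above the bench (frame as the rack's, not leaning)
- w160_center (a point): centre (half-way up) of the 160 g weight, a bright steel cylinder with a red top band, 26 mm across and 48 mm high; its own z axis runs along the cylinder from foot to top. Starts in any one of the cradles
- w80_center (a point): centre (half-way up) of the 80 g weight, a dark steel cylinder with a blue top band, 26 mm across and 40 mm high; its own z axis runs along the cylinder from foot to top. Starts in any one of the cradles
- w40_center (a point): centre (half-way up) of the 40 g weight, a pale aluminium cylinder with a yellow top band, 26 mm across and 36 mm high; its own z axis runs along the cylinder from foot to top. Starts in any one of the cradles
- w20_center (a point): centre (half-way up) of the 20 g weight, a white plastic cylinder with a green top band, 26 mm across and 34 mm high; its own z axis runs along the cylinder from foot to top. Starts in any one of the cradles
- bottle: bystander: white bottle with red cap, 64 mm across, 170 mm high, origin under its centre
- beaker: bystander: clear plastic cup, 70 mm across, 80 mm high, origin under its centre
- brush: bystander: brush lying on the bench, origin on its underside; length along its x axis
Mind the look-alikes: they are no part of the job. What is meant by the part that bears w160_center is not pink, and is the smaller of those in its own colour.

How it is judged:
By the outcome, as a careful person would: the job done as asked, in the order asked, and still so for the second after the job is handed in, with the robot touching nothing.
It also fails if it takes over 72 s, if anything falls off the work surface, if the arm or the gripper's body presses on something with over 40 N, if the wrist force passes 120 N, or if a joint passes its speed limit or range.

## Robot

A 6-joint arm with a two-finger parallel gripper is mounted at the origin on the work surface. World frame = base frame: x ahead of the robot, y to its left, z up, the work surface at z = 0. Lengths are in m, angles in degrees, forces in N, time in s.
With the tool pointing down it reaches from about 0.3 to 0.75 m from the base axis. Payload 8.5 kg.
Tool frame: the origin (TCP) lies midway between the tips of the shut fingers; the grasp point (between the pads) lies behind it (grasp_offset is the z of the grasp point in the tool frame, in m); z points along the fingers, y is the direction in which the jaws open and shut (so a half turn about z gives the same grasp; the last joint's range is limited). The gripper opens to 85 mm and grips with 20 to 120 N. Pads are 22 mm wide; open, the fingers measure 114 mm over their backs; the gripper's body (76 mm by 85 mm) begins 54 mm behind the grasp point. The pads swing forward as they close: fully open they stand 13 mm farther back than shut.
Start: joints at [-84.93, 21.807, 74.336, -0, 83.858, -12.336], TCP at [0.165, -0.525, 0.231] pointing down, gripper open.
Joint ranges: [-178.18, 178.18], [-50.72, 133.34], [12.68, 142.11], [-81.47, 261.47], [9.98, 163.14], [-165.26, 165.26]. Speed limits (degrees/s): [136.94, 136.94, 180, 180, 180, 180].

## Interface

Orientations are given as a 3x3 rotation matrix whose columns are the frame's x, y, z axes.
In Python, from rig import * gives the robot as it stands.
- The arm moves only by the shell command python3 -m pendant 'ROWS' [FORCE]. ROWS is JSON, one flat list of numbers, 7 for each row, row after row: the finger opening in mm, from 0 to 85.4, then the shift along the tool's x, y, z in units of 50 mm (1.0 is 50 mm), then the turn, a rotation vector about the tool's x, y, z in units of 8 degrees (1.0 is 8 degrees). In form: [hand, dx, dy, dz, wx, wy, wz, hand, dx, dy, dz, wx, wy, wz, ...]. A call has 1 to 12 rows; each row shifts and turns the commanded pose from where the row before left it, along the tool's axes as they then stand; what a row does not reach is not made up. A row lasts 1/10 s, in which the tool goes at most 50 mm and 8.59 degrees, less where a joint would pass 70% of its speed; a pose out of reach is approached as far as the arm can. A call is refused whole if a number of a shift passes 1 or a number of a turn 1, either way. A call with a gripper value outside its range is refused whole. The fingers move at their own pace and stop on an object; FORCE is the grip in N (left out, the last holds). Time passes only in rows, so rows that do not move let the fingers close. It gives the time, the measured TCP pose, the force and the opening at its end, in the units of the state.
- observe(): the state, without advancing time (a new reading comes with each control period).
- get_image(name): name is "scene" or "top" or "wrist"; returns a dict with "frame" (480x640x3 uint8, red, green, blue), "depth" (480x640 float32, m along the optical axis (not along the pixel's ray), 0 where there is no reading), "K" (3x3 intrinsics, pixels), "k1" (the pictures are not rectified: a ray, as slopes to the right and down, at radius r is drawn at 1 + k1 r^2 times it, then the intrinsics apply), "rvec" (rotation vector, rad) and "tvec" (3), from world to camera coordinates, as OpenCV has them. Camera axes: x right, y down, z forward; pixel columns grow to the right and rows downward; lengths in m; the calibration is good to about 2 mm. A picture is of the moment at which its call begins.
- close_job(): hands the job in, once; it reports no verdict.
The state is a dict: "time_s": time; "q": joint angles; "qvel": joint speeds; "joint_efforts": joint torques, N m; "position": TCP position; "tool_rot": TCP orientation; "ft_force": force on the tool from outside, world axes, zero at the start; "wrist_torque": the same for the moment, N m; "grip_width": finger opening in m.
Only numpy, scipy, OpenCV 4.12 (cv2) and the standard library are available. Lean on these libraries where they do the work, as an engineer would, in place of code of your own. Each camera call takes 0.05 s, during which the arm holds its last target.

## Working session

There is one attempt and no reset: what is moved stays moved. The work goes in short steps, Python scripts to look and compute and a shell command to move; the robot and the scene stay as the last step left them, time stands still between calls to the robot, and variables do not carry over. Pictures are saved under pics/ and viewed, and the job is handed in when it is done.

```bash
mkdir -p pics; ls; python3 - <<'E'
from rig import *
import cv2
s=observe(); print({k:s[k] for k in s})
for n in ["scene","top","wrist"]:
    d=get_image(n); cv2.imwrite(f"pics/{n}0.png",d["frame"][:,:,::-1]); print(n,d["K"],d["k1"],d["rvec"],d["tvec"])
    import numpy as np
    np.savez(f"{n}0.npz",**{k:np.array(v) for k,v in d.items()})
E
```

```text
pics
{'time_s': 0.0, 'q': array([-8.49285309e+01,  2.18421741e+01,  7.43862958e+01, -4.20333183e-04,
        8.38577929e+01, -1.23364697e+01]), 'qvel': array([ 0.02865653,  0.02867098,  0.01246628,  0.03912671, -0.11811178,
        0.10467184]), 'joint_efforts': array([-2.67653355e-03, -4.48464882e+01, -2.31281340e+01, -3.63624422e-04,
        4.70924046e-03,  1.54285704e-07]), 'position': array([ 0.16450763, -0.52450662,  0.23069161]), 'tool_rot': array([[ 9.54198671e-01,  2.99173657e-01, -1.40355229e-04],
       [ 2.99173525e-01, -9.54197545e-01,  1.49902979e-03],
       [ 3.14543610e-04, -1.47236280e-03, -9.99998867e-01]]), 'ft_force': array([ 0.50243933,  0.00498794, -0.21736184]), 'wrist_torque': array([-0.01248778,  0.02836348, -0.03721846]), 'grip_width': 0.08554939896420104}
scene [[487.69365736   0.         319.79612267]
 [  0.         487.69365736 236.76177257]
 [  0.           0.           1.        ]] -0.08127923070003532 [ 0.62077399  2.60280516 -1.20642527] [ 0.50966327 -0.11624208  1.3449199 ]
top [[525.55201547   0.         317.34387717]
 [  0.         525.55201547 240.04067222]
 [  0.           0.           1.        ]] -0.022267140423843347 [ 2.12236949 -2.15397948  0.1795831 ] [0.03957668 0.58398615 1.26917013]
wrist [[398.95275709   0.         313.04487962]
 [  0.         398.95275709 247.13562549]
 [  0.           0.           1.        ]] -0.07545127476265703 [-2.34531893  1.72171152  0.2413136 ] [-0.54925541 -0.0357071   0.37775792]
```

View pics/scene0.png

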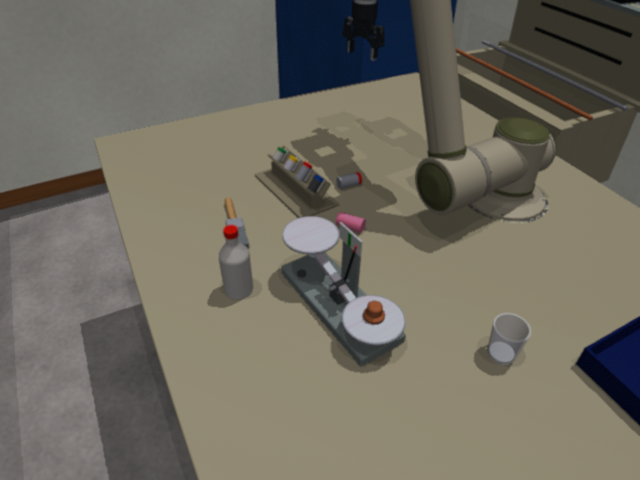

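View pics/top0.png

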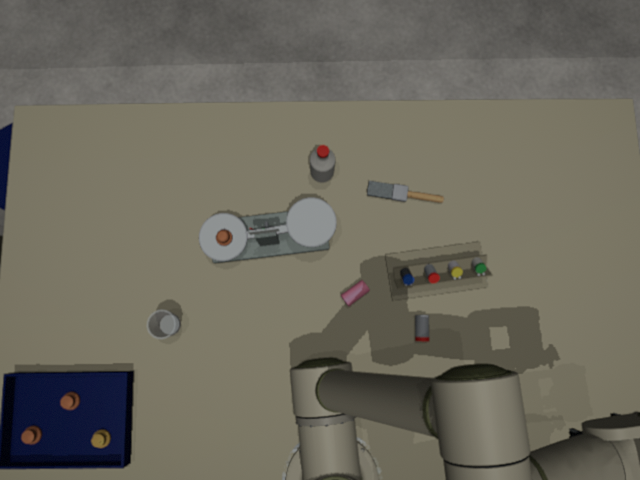

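View pics/wrist0.png

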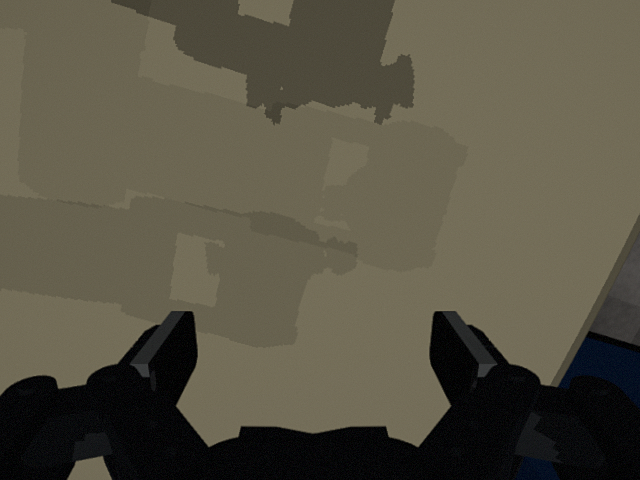

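```bash
cat > h.py <<'E'
import numpy as np, cv2
def load(n): 
    d=dict(np.load(n)); d["R"]=cv2.Rodrigues(d["rvec"])[0]; return d
def prep(d):
    d=dict(d); d["R"]=cv2.Rodrigues(np.array(d["rvec"],float))[0]; d["tvec"]=np.array(d["tvec"],float).ravel(); return d
def slopes(d,uv):
    uv=np.asarray(uv,float).reshape(-1,1,2)
    return cv2.undistortPoints(uv,d["K"],np.array([float(d["k1"]),0,0,0])).reshape(-1,2)
def rays(d,uv):
    s=slopes(d,uv); v=np.c_[s,np.ones(len(s))]@d["R"]
    return -d["R"].T@d["tvec"], v
def onplane(d,uv,z):
    c,v=rays(d,uv); return c+v*((z-c[2])/v[:,2])[:,None]
def cloud(d):
    h,w=d["depth"].shape; u,v=np.meshgrid(np.arange(w),np.arange(h))
    s=slopes(d,np.c_[u.ravel(),v.ravel()]); z=d["depth"].ravel().astype(float)
    P=np.c_[s*z[:,None],z]; W=(P-d["tvec"])@d["R"]; W[z==0]=np.nan
    return W.reshape(h,w,3)
def tri(d1,uv1,d2,uv2):
    c1,v1=rays(d1,[uv1]);c2,v2=rays(d2,[uv2]);v1=v1[0]/np.linalg.norm(v1[0]);v2=v2[0]/np.linalg.norm(v2[0])
    A=np.c_[v1,-v2];t=np.linalg.lstsq(A,c2-c1,rcond=None)[0]
    p=c1+t[0]*v1;q=c2+t[1]*v2; return (p+q)/2,np.linalg.norm(p-q)
def proj(d,P):
    return cv2.projectPoints(np.asarray(P,float).reshape(-1,1,3),d["rvec"].astype(float),d["tvec"].astype(float),d["K"],np.array([float(d["k1"]),0,0,0]))[0].reshape(-1,2)
E
python3 - <<'E'
from h import *
t=load("top0.npz");s=load("scene0.npz")
a=cv2.resize(t["frame"][225:345,335:495],None,fx=5,fy=5,interpolation=cv2.INTER_CUBIC)
cv2.imwrite("pics/topcrop.png",a[:,:,::-1])
b=cv2.resize(s["frame"][130:250,250:400],None,fx=5,fy=5,interpolation=cv2.INTER_CUBIC)
cv2.imwrite("pics/scenecrop.png",b[:,:,::-1])
for n,d in (("top",t),("scene",s)):
    C=cloud(d); hsv=cv2.cvtColor(d["frame"],cv2.COLOR_RGB2HSV)
    for col,(lo,hi) in dict(red=((0,130,60),(8,255,255)),red2=((172,130,60),(180,255,255)),pink=((150,60,60),(174,255,255)),yellow=((22,140,100),(35,255,255)),green=((45,100,40),(80,255,255)),blue=((105,130,40),(130,255,255)),copper=((5,120,60),(14,255,255))).items():
        m=cv2.inRange(hsv,lo,hi); k,l,st,ce=cv2.connectedComponentsWithStats(m)
        for i in range(1,k):
            if 5<st[i,4]<1500:
                P=C[l==i]; print(n,col,ce[i].round(1),st[i,4],np.nanmedian(P,0).round(4))
E
```

```text
top red [322.5 150.9] 127 [0.7757 0.0173 0.1697]
top red [433.4 277.7] 102 [ 0.4811 -0.2455  0.0932]
top red [421.9 338.9] 54 [ 0.3362 -0.2239  0.0307]
top pink [354.9 292.5] 329 [ 0.4537 -0.0608  0.0331]
top yellow [456.6 271.5] 81 [ 0.4958 -0.3045  0.084 ]
top green [480.1 267.8] 85 [ 0.5047 -0.3628  0.0814]
top blue [  3.8 161. ] 635 [ 0.9747  1.1367 -0.4367]
top blue [407.8 278.9] 92 [ 0.4799 -0.1846  0.0876]
top blue [  2. 412.] 11 [0.1798 0.7903 0.0527]
top blue [3.000e-01 4.329e+02] 28 [0.1323 0.7908 0.0526]
top copper [223.7 237.2] 172 [0.5866 0.2575 0.0989]
top copper [ 69.5 400.9] 218 [0.2001 0.6386 0.0345]
top copper [ 30.7 435.5] 217 [0.1199 0.729  0.034 ]
scene red [307.5 164.5] 33 [ 0.4866 -0.2414  0.0961]
scene red [359.4 177. ] 36 [ 0.3372 -0.2161  0.0279]
scene red [230.2 231.7] 169 [0.7799 0.0198 0.1701]
scene red [355.  248.2] 9 [0.5937 0.1796 0.1796]
scene pink [350.7 221.3] 364 [ 0.4591 -0.0533  0.031 ]
scene yellow [292.4 157.7] 29 [ 0.5018 -0.3015  0.0872]
scene green [281.2 149.7] 22 [ 0.508  -0.3603  0.0837]
scene green [348.9 239.1] 36 [0.5907 0.1522 0.1786]
scene blue [453.3   5.8] 44 [-0.5114 -0.8994  0.2411]
scene blue [318.  177.9] 36 [ 0.4862 -0.1806  0.0898]
scene copper [526.5  84.5] 571 [-0.7255 -0.615  -0.0303]
scene copper [ 48.6 188. ] 1387 [ 1.2962 -1.8174 -0.695 ]
scene copper [373.8 312.7] 339 [0.5985 0.2666 0.0897]
```

View pics/topcrop.png

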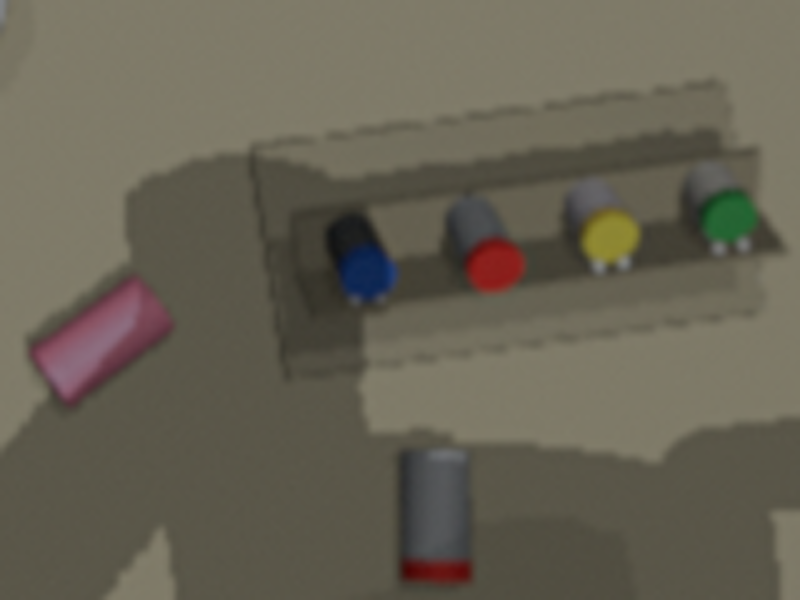

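View pics/scenecrop.png

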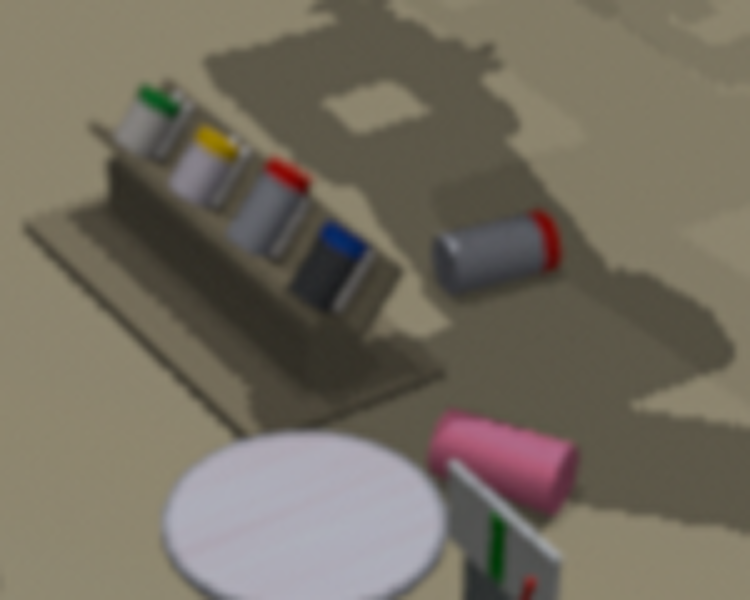

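```bash
cat >> h.py <<'E'
from scipy.spatial.transform import Rotation as Ro
def goal(p,R,Rt,pt):
    """turn first (tool frame), then shift in turned tool frame; units of pendant"""
    rv=Ro.from_matrix(R.T@Rt).as_rotvec(degrees=True); sh=Rt.T@(np.array(pt)-p)
    print("turn deg",rv.round(2),"units",(rv/8).round(3)," shift mm",(sh*1000).round(1),"units",(sh*20).round(3), " shift(before turn axes) units",(R.T@(np.array(pt)-p)*20).round(3))
def frame(yaw,tilt):
    return (Ro.from_euler('z',yaw,degrees=True)*Ro.from_euler('x',180,degrees=True)*Ro.from_euler('y',tilt,degrees=True)).as_matrix()
E
python3 - <<'E'
from h import *
from rig import *
w=load("wrist0.npz"); o=observe(); R=o["tool_rot"];p=o["position"]
c=-w["R"].T@w["tvec"]; print("cam in tool",R.T@(c-p)); print("cam axes in tool",(R.T@w["R"].T).round(3))
try: print("go",grasp_offset)
except Exception as e: print(e)
import rig; print([x for x in dir(rig) if x[0]!='_'])
print(frame(8,38).round(3))
# rack geometry: cap tops average of views
t=load("top0.npz");s=load("scene0.npz")
C=cloud(t)
# weight pan / sample pan by circle of bright disc in both
for n,d in (("top",t),("scene",s)):
    C=cloud(d); hsv=cv2.cvtColor(d["frame"],cv2.COLOR_RGB2HSV)
    m=((C[...,2]>0.06)&(C[...,2]<0.135)&(hsv[...,1]<60)&(hsv[...,2]>110)).astype(np.uint8)
    k,l,st,ce=cv2.connectedComponentsWithStats(m)
    for i in range(1,k):
        if st[i,4]>300:
            cn=max(cv2.findContours((l==i).astype(np.uint8),0,1)[0],key=len); (e,ax,an)=cv2.fitEllipse(cn)
            P=C[l==i]; print(n,ce[i],st[i],np.nanmedian(P,0).round(4),P[:,:2].min(0),P[:,:2].max(0),"ell",e)
E
```

```text
cam in tool [ 0.06904866 -0.00024544 -0.14159573]
cam axes in tool [[ 0.    -0.962 -0.274]
 [ 1.     0.    -0.   ]
 [ 0.    -0.274  0.962]]
go -0.0187
['MotionError', 'close_job', 'get_image', 'grasp_offset', 'observe']
[[ 0.78   0.139  0.61 ]
 [ 0.11  -0.99   0.086]
 [ 0.616  0.    -0.788]]
top [309.9874561  222.30556949] [ 273  198   64   49 1993] [0.6147 0.0477 0.1213] [ 0.55775797 -0.01394317] [0.67515148 0.13950755] ell (308.5906982421875, 222.50869750976562)
top [222.48604061 236.8572335 ] [ 199  214   55   47 1576] [0.5926 0.2664 0.0697] [0.53409795 0.19046677] [0.65090208 0.32441495] ell (223.2161407470703, 236.85057067871094)
scene [131.17425432  19.26949241] [   0    0  274   49 3822] [ 0.6554 -1.829   0.0951] [-0.08384303 -1.85710694] [ 1.26777401 -1.79741951] ell (133.2427215576172, 19.006715774536133)
scene [310.14900061 234.03513022] [ 282  216   57   37 1651] [0.6197 0.0457 0.1225] [ 0.55890556 -0.01673914] [0.6785774  0.10362135] ell (310.10845947265625, 234.05526733398438)
scene [235.71236559 254.33333333] [223 243  26  21 372] [0.7796 0.0314 0.1175] [0.74824324 0.01560012] [0.80407108 0.04602399] ell (235.73358154296875, 254.2335968017578)
scene [371.67405355 318.71468144] [ 340  285   66   59 2166] [0.6023 0.2677 0.0696] [0.53486149 0.16098231] [0.65418462 0.32203719] ell (370.9556579589844, 316.9744873046875)
scene [509.91511936 322.79310345] [492 313  39  30 377] [0.3689 0.3864 0.0782] [0.34752637 0.36984273] [0.41926716 0.4389896 ] ell (511.7802734375, 327.8600769042969)
```

```bash
python3 - <<'E'
from h import *
from rig import *
o=observe(); goal(o["position"],o["tool_rot"],frame(8,38),[0.42,-0.285,0.19])
goal(o["position"],o["tool_rot"],frame(8,0),[0.42,-0.285,0.19])
E
```

```text
turn deg [-3.18 37.91  9.04] units [-0.398  4.738  1.13 ]  shift mm [ 200.5 -201.7  208.5] units [ 4.01  -4.034  4.169]  shift(before turn axes) units [ 6.309 -3.043  0.822]
turn deg [-0.06 -0.01  9.41] units [-8.000e-03 -1.000e-03  1.176e+00]  shift mm [ 286.3 -201.7   40.8] units [ 5.727 -4.034  0.817]  shift(before turn axes) units [ 6.309 -3.043  0.822]
```

```bash
python3 -m pendant '[45,0.3,0,0,0,0,0.59, 45,0.7,-0.4,0,0,0,0.59, 45,0.7,-0.5,0.1,0,0,0, 45,0.7,-0.5,0.1,0,0,0, 45,0.7,-0.5,0.1,0,0,0, 45,0.7,-0.5,0.1,0,0,0, 45,0.7,-0.5,0.1,0,0,0, 45,0.7,-0.5,0.1,0,0,0, 45,0.7,-0.5,0.1,0,0,0, 45,0.2,-0.1,0.1,0,0,0]' 40
python3 -m pendant '[45,0,0,0,0,0.95,0, 45,0,0,0,0,0.95,0, 45,0,0,0,0,0.95,0, 45,0,0,0,0,0.95,0, 45,0,0,0,0,0.95,0, 45,0,0,0,0,0,0, 45,0,0,0,0,0,0, 45,0,0,0,0,0,0]'
python3 - <<'E'
from h import *
from rig import *
d=get_image("wrist"); np.savez("w1.npz",**{k:np.array(v) for k,v in d.items()}); cv2.imwrite("pics/w1.png",d["frame"][:,:,::-1])
o=observe(); print(o["position"],o["tool_rot"].round(3),o["time_s"],o["q"])
E
```

```text
time_s: 1.15
position: [0.4381, -0.2766, 0.191]
tool_rot: [[0.99, 0.142, 0.0], [0.142, -0.99, 0.001], [0.0, -0.001, -1.0]]
ft_force: [-0.5, -0.1, -0.2]
grip_width: 0.0446
time_s: 1.95
position: [0.4365, -0.2799, 0.1917]
tool_rot: [[0.782, 0.139, 0.608], [0.11, -0.99, 0.085], [0.614, 0.001, -0.789]]
ft_force: [0.1, -0.8, 1.0]
grip_width: 0.0455
[ 0.43667779 -0.27962769  0.19171039] [[ 0.781  0.14   0.609]
 [ 0.111 -0.99   0.085]
 [ 0.614  0.001 -0.789]] 2.0 [-63.71290543  14.32977515 103.66623926  43.90614939  57.2474457
  -4.82269539]
```

View pics/w1.png

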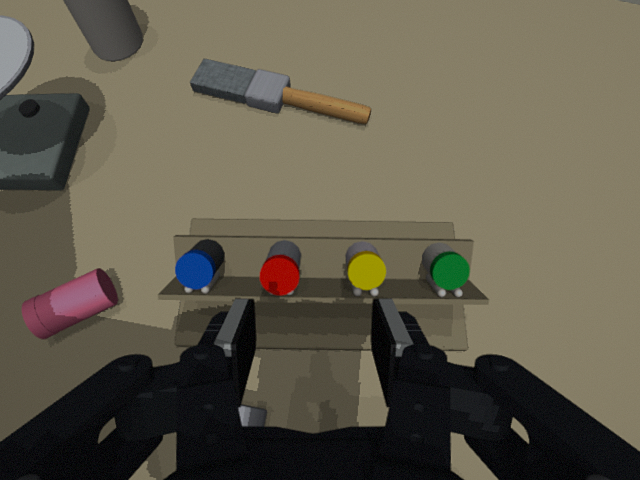

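```bash
cat >> h.py <<'E'
COL=dict(red=((0,150,60),(6,255,255)),yellow=((22,140,80),(35,255,255)),green=((45,100,40),(80,255,255)),blue=((105,130,40),(130,255,255)))
LEN=dict(red=.048,blue=.040,yellow=.036,green=.034)
def caps(d,names=COL,roi=None):
    C=cloud(d); hsv=cv2.cvtColor(d["frame"],cv2.COLOR_RGB2HSV); out={}
    for c in names:
        m=cv2.inRange(hsv,*COL[c])
        if roi is not None: q=np.zeros_like(m); q[roi[1]:roi[3],roi[0]:roi[2]]=1; m=m*q
        cn=max(cv2.findContours(m,0,1)[0],key=cv2.contourArea); e=cv2.fitEllipse(cn)
        q=np.zeros_like(m); cv2.drawContours(q,[cn],-1,1,-1); q=cv2.erode(q,np.ones((3,3)))
        out[c]=(np.array(e[0]),e[1],np.nanmedian(C[q>0],0))
    return out
E
python3 - <<'E'
from h import *
d=load("w1.npz")
r=caps(d)
for c,(uv,ax,P) in r.items():
    print(c,uv.round(1),np.round(ax,1),"depth",P.round(4),"ray@z",onplane(d,uv,.055+LEN[c]*np.cos(np.radians(38)))[0].round(4))
P=np.array([r[c][2]-LEN[c]*np.array([-.6157*.99,-.6157*.14,.788]) for c in ("blue","red","yellow","green")]); print("feet",P.round(4))
D=P[3]-P[0]; print("yaw",np.degrees(np.arctan2(D[0],-D[1])),np.linalg.norm(D))
o=[0.43667779,-0.27962769,0.19171039]
E
```

```text
red [279.2 275. ] [39.4 39.8] depth [ 0.4818 -0.2507  0.0927] ray@z [ 0.4819 -0.2506  0.0928]
yellow [366.2 270.3] [37.6 38.5] depth [ 0.4967 -0.3085  0.0834] ray@z [ 0.4967 -0.3086  0.0834]
green [450.  270.4] [37.3 37.8] depth [ 0.5054 -0.3677  0.0816] ray@z [ 0.5053 -0.3675  0.0818]
blue [194.8 269. ] [37.7 39.6] depth [ 0.4799 -0.1913  0.0865] ray@z [ 0.4799 -0.1912  0.0865]
feet [[ 0.5042 -0.1879  0.055 ]
 [ 0.511  -0.2465  0.0549]
 [ 0.5186 -0.3054  0.055 ]
 [ 0.5261 -0.3648  0.0548]]
yaw 7.045970497884129 0.1782117562471296
```

```bash
python3 - <<'E'
from h import *
from rig import *
o=observe(); Rt=frame(7,38); top=np.array([0.4818,-0.2507,0.0927])
print("turn/shift to pre, TCP 45 mm above cap")
goal(o["position"],o["tool_rot"],Rt,top-0.045*Rt[:,2])
E
```

```text
turn/shift to pre, TCP 45 mm above cap
turn deg [-0.59  0.09  0.85] units [-0.073  0.011  0.106]  shift mm [-22.9 -23.2  62.8] units [-0.458 -0.464  1.255]  shift(before turn axes) units [-0.449 -0.458  1.261]
```

```bash
python3 -m pendant '[45,-0.23,-0.23,0.6,-0.07,0,0.11, 45,-0.23,-0.23,0.65,0,0,0, 45,0,0,0,0,0,0, 45,0,0,0,0,0,0]'
cat > look.py <<'E'
import sys
from h import *
from rig import *
n,cam=sys.argv[1:3]
d=get_image(cam); np.savez(n+".npz",**{k:np.array(v) for k,v in d.items()}); cv2.imwrite(f"pics/{n}.png",d["frame"][:,:,::-1])
E
python3 look.py w2 wrist; python3 - <<'E'
from h import *
from rig import *
a=load("w1.npz");d=load("w2.npz"); r=caps(d);ra=caps(a)
for c,(uv,ax,P) in r.items(): print(c,uv.round(1),np.round(ax,1),P.round(4),"tri",tri(a,ra[c][0],d,uv))
o=observe(); print(o["time_s"]); R=frame(7,38)
top=r["red"][2]; goal(o["position"],o["tool_rot"],R,top+0.0307*R[:,2]+.0015*R[:,0])
E
```

```text
time_s: 2.4
position: [0.454, -0.2541, 0.1285]
tool_rot: [[0.782, 0.122, 0.611], [0.095, -0.992, 0.077], [0.615, -0.002, -0.788]]
ft_force: [0.7, -0.4, 0.5]
grip_width: 0.045
red [313. 276.] [52.5 53.4] [ 0.4818 -0.2504  0.0927] tri (array([ 0.48261461, -0.25027579,  0.09061855]), np.float64(1.2795898085302171e-05))
yellow [424.9 267.8] [49.3 50.3] [ 0.4966 -0.3084  0.0833] tri (array([ 0.49710235, -0.30872874,  0.08219486]), np.float64(5.667138285423497e-06))
green [530.4 265.7] [48.1 48.9] [ 0.5055 -0.367   0.0817] tri (array([ 0.50625973, -0.36823713,  0.07956196]), np.float64(0.0001353135212174234))
blue [200.1 270.1] [50.3 52.2] [ 0.4798 -0.1912  0.0866] tri (array([ 0.48034366, -0.19063993,  0.08497578]), np.float64(5.243298085401135e-05))
2.45
turn deg [ 0.01 -0.03 -0.01] units [ 0.001 -0.004 -0.002]  shift mm [ 1.2 -1.  76.8] units [ 0.024 -0.02   1.535]  shift(before turn axes) units [ 0.023 -0.02   1.535]
```

View pics/w2.png

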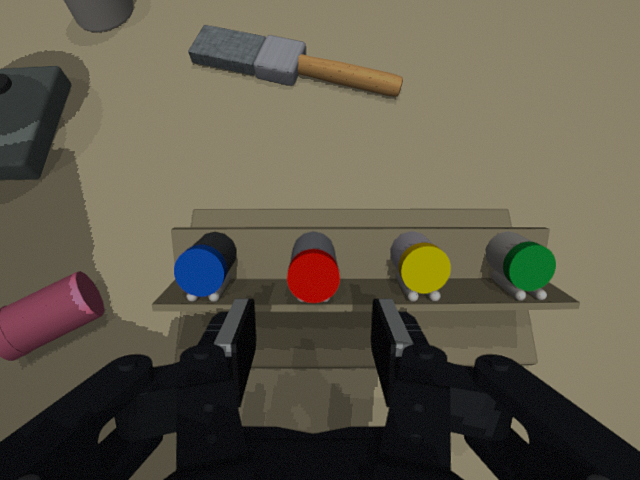

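```bash
python3 -m pendant '[45,0.02,-0.02,0.4,0,0,0, 45,0,0,0.5,0,0,0, 45,0,0,0.4,0,0,0, 45,0,0,0.23,0,0,0, 45,0,0,0,0,0,0, 45,0,0,0,0,0,0]' 40
python3 -m pendant '[20,0,0,0,0,0,0, 20,0,0,0,0,0,0, 20,0,0,0,0,0,0, 20,0,0,0,0,0,0, 20,0,0,0,0,0,0]' 40
```

```text
time_s: 3.05
position: [0.5009, -0.2477, 0.0692]
tool_rot: [[0.782, 0.121, 0.612], [0.095, -0.993, 0.075], [0.616, -0.001, -0.787]]
ft_force: [0.1, 0.4, 0.3]
grip_width: 0.0447
time_s: 3.55
position: [0.5007, -0.2478, 0.0693]
tool_rot: [[0.782, 0.12, 0.612], [0.094, -0.993, 0.074], [0.616, -0.0, -0.787]]
ft_force: [-3.7, -1.4, 6.4]
grip_width: 0.025
```

```bash
python3 -m pendant '[20,0,0,-0.3,0,0,0, 20,0,0,-0.5,0,0,0, 20,0,0,-0.6,0,0,0, 20,0,0,-0.4,0,-0.95,0, 20,0,0,-0.4,0,-0.95,0, 20,0,0,-0.4,0,-0.95,0, 20,0,0,-0.4,0,-0.95,0, 20,0,0,-0.3,0,-0.95,0, 20,0,0,0,0,0,0]' 40
python3 - <<'E'
from h import *
from rig import *
o=observe(); print(o["time_s"],o["grip_width"])
goal(o["position"],o["tool_rot"],frame(7,0),[0.617,0.0465,0.23])
E
```

```text
time_s: 4.45
position: [0.4239, -0.2566, 0.2062]
tool_rot: [[0.991, 0.127, 0.034], [0.127, -0.992, 0.006], [0.034, -0.001, -0.999]]
ft_force: [0.2, -0.5, -2.3]
grip_width: 0.0249
4.45 0.024864163250302208
turn deg [-0.08 -1.97  0.31] units [-0.01  -0.247  0.039]  shift mm [ 228.6 -277.3  -23.8] units [ 4.573 -5.546 -0.476]  shift(before turn axes) units [ 4.616 -5.521 -0.31 ]
```

```bash
python3 -m pendant '[20,0.3,-0.4,-0.1,0,0,0, 20,0.6,-0.8,-0.1,0,0,0, 20,0.7,-0.85,-0.1,0,0,0, 20,0.7,-0.85,0,0,0,0, 20,0.7,-0.85,0,0,0,0, 20,0.7,-0.85,0,0,0,0, 20,0.6,-0.6,0,0,0,0, 20,0.3,-0.35,0,0,0,0, 20,0,0,0,0,0,0, 20,0,0,0,0,0,0, 20,0,0,0,0,0,0]' 40
python3 look.py s1 scene;python3 look.py t1 top; python3 look.py w3 wrist
python3 - <<'E'
from h import *
from rig import *
o=observe(); print(o["time_s"],o["grip_width"],o["ft_force"])
goal(o["position"],o["tool_rot"],frame(7,0),[0.617,0.0465,0.1215+.0177+.01])
s=load("s1.npz"); print(proj(s,[o["position"],[0.617,0.0465,0.122]]))
b=cv2.resize(s["frame"][150:270,250:400],None,fx=5,fy=5,interpolation=cv2.INTER_CUBIC); cv2.imwrite("pics/s1c.png",b[:,:,::-1])
E
```

```text
time_s: 5.55
position: [0.6032, 0.0291, 0.2268]
tool_rot: [[0.992, 0.124, 0.032], [0.124, -0.992, 0.011], [0.033, -0.007, -0.999]]
ft_force: [0.1, 0.0, -1.3]
grip_width: 0.0246
5.7 0.024730364438271285 [-0.07950311 -0.01501334 -1.55694377]
turn deg [-0.34 -1.91  0.13] units [-0.042 -0.239  0.016]  shift mm [ 15.4 -15.5  78.1] units [ 0.308 -0.309  1.563]  shift(before turn axes) units [ 0.256 -0.3    1.574]
[[313.65538838 186.2702713 ]
 [311.50856187 234.03883084]]
```

View pics/s1c.png

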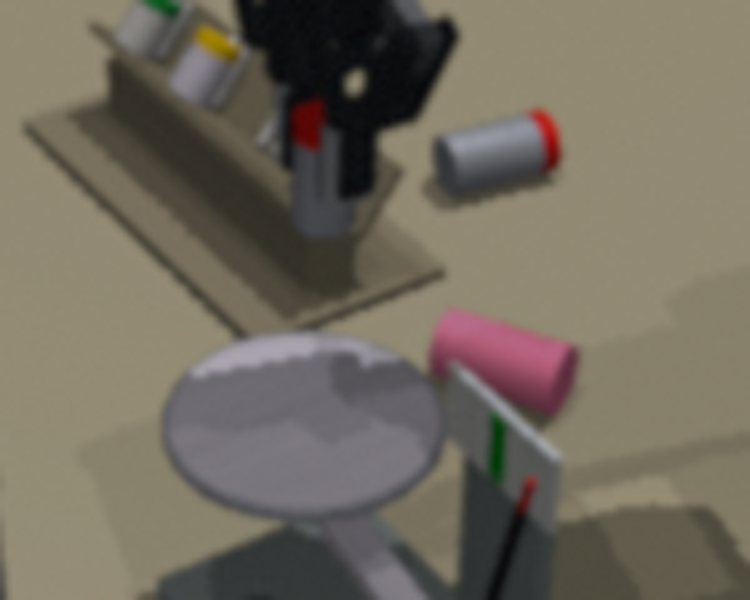

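View pics/w3.png

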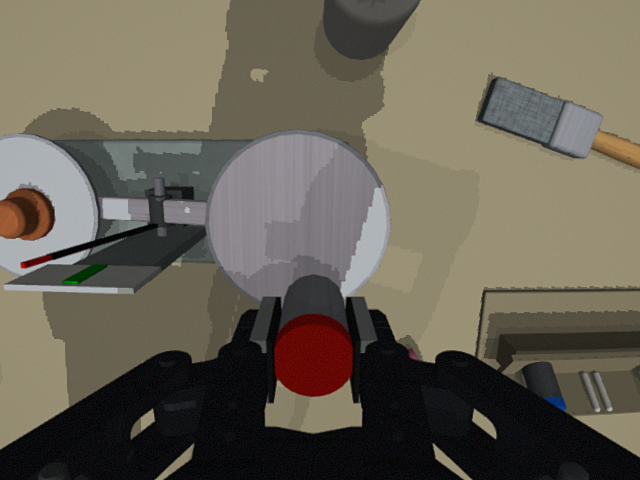

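```bash
python3 - <<'E'
from h import *
from rig import *
o=observe(); p=o["position"];R=o["tool_rot"]
s=load("s1.npz"); C=cloud(s)
for L in (.0147,.0177,.0207):
    f=p+L*R[:,2]; th=np.linspace(0,6.28,60); ring=f+0.013*(np.cos(th)[:,None]*R[:,0]+np.sin(th)[:,None]*R[:,1]); print(L,"bottom row",proj(s,ring)[:,1].max(), proj(s,ring)[:,0].mean())
for u in (312,314,316):
    col=s["frame"][190:202,u].astype(int).sum(1); print(u,list(zip(range(190,202),col,C[190:202,u,2].round(3))))
w=load("w3.npz"); C=cloud(w)
m=((C[...,2]>0.112)&(C[...,2]<0.132)).astype(np.uint8); m[:120]=0;m[290:]=0;m[:,:195]=0
k,l,st,ce=cv2.connectedComponentsWithStats(m); i=1+st[1:,4].argmax(); P=C[l==i]; print(st[i],np.nanmedian(P,0),P.min(0),P.max(0))
# circle fit from rim points
cn=max(cv2.findContours((l==i).astype(np.uint8),0,1)[0],key=len).reshape(-1,2); cn=cn[cn[:,1]<245]
Q=onplane(w,cn,np.nanmedian(P[:,2]))[:,:2]; A=np.c_[2*Q,np.ones(len(Q))]; x=np.linalg.lstsq(A,(Q**2).sum(1),rcond=None)[0]; print("centre",x[:2],"r",np.sqrt(x[2]+x[:2]@x[:2]))
E
```

```text
0.0147 bottom row 196.11306625241752 313.3728523762035
0.0177 bottom row 197.37006909217368 313.33398542447395
0.0207 bottom row 198.62232223864933 313.2952718187482
312 [(190, np.int64(211), np.float64(0.226)), (191, np.int64(217), np.float64(0.225)), (192, np.int64(215), np.float64(0.222)), (193, np.int64(216), np.float64(0.22)), (194, np.int64(213), np.float64(0.218)), (195, np.int64(215), np.float64(0.216)), (196, np.int64(212), np.float64(0.211)), (197, np.int64(179), np.float64(0.041)), (198, np.int64(156), np.float64(0.038)), (199, np.int64(149), np.float64(0.038)), (200, np.int64(152), np.float64(0.032)), (201, np.int64(152), np.float64(0.031))]
314 [(190, np.int64(201), np.float64(0.231)), (191, np.int64(211), np.float64(0.224)), (192, np.int64(217), np.float64(0.223)), (193, np.int64(214), np.float64(0.22)), (194, np.int64(214), np.float64(0.217)), (195, np.int64(213), np.float64(0.214)), (196, np.int64(209), np.float64(0.213)), (197, np.int64(180), np.float64(0.041)), (198, np.int64(159), np.float64(0.04)), (199, np.int64(152), np.float64(0.034)), (200, np.int64(154), np.float64(0.034)), (201, np.int64(151), np.float64(0.028))]
316 [(190, np.int64(207), np.float64(0.231)), (191, np.int64(209), np.float64(0.23)), (192, np.int64(210), np.float64(0.222)), (193, np.int64(209), np.float64(0.22)), (194, np.int64(208), np.float64(0.216)), (195, np.int64(210), np.float64(0.214)), (196, np.int64(201), np.float64(0.21)), (197, np.int64(176), np.float64(0.038)), (198, np.int64(156), np.float64(0.034)), (199, np.int64(153), np.float64(0.028)), (200, np.int64(152), np.float64(0.027)), (201, np.int64(154), np.float64(0.025))]
[  205   129   186   161 24123] [0.62565486 0.04437146 0.12040262] [ 0.57046133 -0.01720668  0.11758059] [0.67787452 0.10151854 0.12311191]
centre [0.6184964  0.04218367] r 0.05908260617180627
```

```bash
python3 - <<'E'
from h import *
from rig import *
o=observe(); print(o["time_s"])
goal(o["position"],o["tool_rot"],frame(7,0),[0.618,0.045,0.121+.0177+.010])
E
python3 -m pendant '[20,0.15,-0.15,0.3,0,-0.24,0.02, 20,0.15,-0.14,0.5,0,0,0, 20,0,0,0.5,0,0,0, 20,0,0,0.27,0,0,0, 20,0,0,0,0,0,0, 20,0,0,0,0,0,0, 20,0,0,0,0,0,0]' 40
python3 - <<'E'
from h import *
from rig import *
o=observe(); print(o["time_s"],o["ft_force"])
goal(o["position"],o["tool_rot"],frame(7,0),[0.618,0.045,0.121+.0177+.001])
E
```

```text
5.7
turn deg [-0.34 -1.91  0.13] units [-0.042 -0.239  0.016]  shift mm [ 16.2 -13.9  78.6] units [ 0.324 -0.277  1.573]  shift(before turn axes) units [ 0.272 -0.267  1.584]
time_s: 6.4
position: [0.6179, 0.0467, 0.1504]
tool_rot: [[0.992, 0.122, 0.001], [0.122, -0.992, 0.005], [0.002, -0.005, -1.0]]
ft_force: [-0.2, -0.5, -1.5]
grip_width: 0.0248
6.4 [-0.16537583 -0.534032   -1.5199391 ]
turn deg [-0.3  -0.11  0.03] units [-0.037 -0.014  0.004]  shift mm [-0.2  1.7 10.7] units [-0.003  0.035  0.214]  shift(before turn axes) units [-0.004  0.036  0.214]
```

```bash
python3 -m pendant '[20,0,0.02,0.08,-0.04,0,0, 20,0,0,0.07,0,0,0, 20,0,0,0.04,0,0,0, 20,0,0,0,0,0,0, 20,0,0,0,0,0,0]' 40;  python3 -m pendant '[20,0,0,0.02,0,0,0, 20,0,0,0,0,0,0, 20,0,0,0,0,0,0]' 40; python3 look.py s2 scene; python3 - <<'E'
from h import *
s=load("s2.npz")
b=cv2.resize(s["frame"][150:270,250:400],None,fx=5,fy=5,interpolation=cv2.INTER_CUBIC); cv2.imwrite("pics/s2c.png",b[:,:,::-1])
E
```

```text
time_s: 6.9
position: [0.6176, 0.0461, 0.1396]
tool_rot: [[0.992, 0.123, -0.0], [0.123, -0.992, 0.0], [-0.0, -0.0, -1.0]]
ft_force: [-0.0, -0.7, -1.2]
grip_width: 0.0251
time_s: 7.2
position: [0.6177, 0.046, 0.1388]
tool_rot: [[0.992, 0.123, 0.0], [0.123, -0.992, -0.0], [0.0, 0.0, -1.0]]
ft_force: [-0.4, -0.8, -0.7]
grip_width: 0.0251
```

View pics/s2c.png

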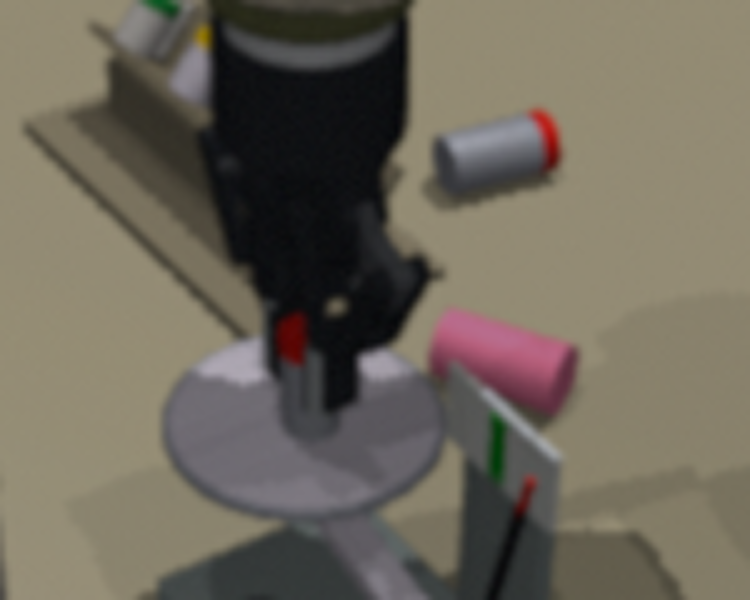

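```bash
python3 -m pendant '[30,0,0,0,0,0,0, 30,0,0,0,0,0,0, 36,0,0,0,0,0,0, 36,0,0,0,0,0,0, 36,0,0,-0.3,0,0,0, 36,0,0,-0.5,0,0,0, 36,0,0,-0.7,0,0,0, 36,0,0,-0.5,0,0,0, 36,-0.5,0.5,0,0,0,0, 36,-0.7,0.8,0,0,0,0, 36,-0.7,0.8,0,0,0,0, 36,-0.7,0.8,0,0,0,0]' 40; python3 look.py s3 scene;python3 look.py w4 wrist; python3 - <<'E'
from h import *
s=load("s3.npz")
b=cv2.resize(s["frame"][200:320,280:430],None,fx=5,fy=5,interpolation=cv2.INTER_CUBIC); cv2.imwrite("pics/s3c.png",b[:,:,::-1])
E
```

```text
time_s: 8.45
position: [0.5104, -0.1071, 0.2387]
tool_rot: [[0.992, 0.123, 0.0], [0.123, -0.992, -0.0], [0.0, 0.0, -1.0]]
ft_force: [1.1, -1.1, 0.6]
grip_width: 0.0361
```

View pics/s3c.png

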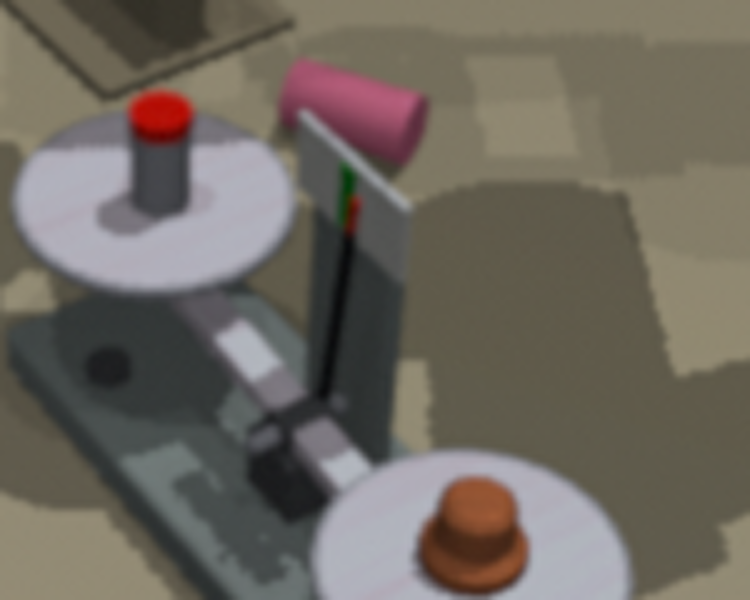

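View pics/w4.png

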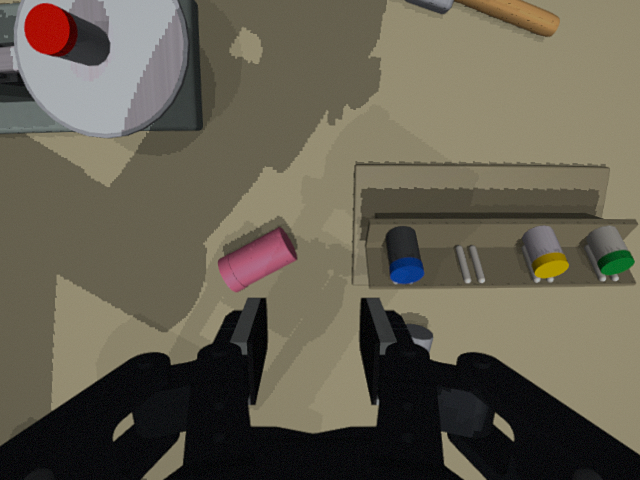

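```bash
cat > beam.py <<'E'
import sys
from h import *
def beam(n):
    d=load(n); C=cloud(d); hsv=cv2.cvtColor(d["frame"],cv2.COLOR_RGB2HSV)
    out={}
    for nm,(x,y) in dict(w=(0.618,0.045),s=(0.595,0.265)).items():
        r=np.hypot(C[...,0]-x,C[...,1]-y); m=(r<.058)&(r>.03)&(C[...,2]>.05)&(C[...,2]<.14)&(hsv[...,1]<60)
        z=C[...,2][m]; h,e=np.histogram(z,40); k=h.argmax(); out[nm]=np.median(z[abs(z-e[k])<.006]); 
    hw,hs=out["w"],out["s"]; th=0.24+(hs-hw)/2/0.11  # arm 110 mm
    return hw,hs,th
for n in sys.argv[1:]: print(n,np.round(beam(n),4))
E
python3 beam.py s0 2>/dev/null scene0.npz s1.npz s3.npz top0.npz w4.npz; python3 beam.py scene0.npz s1.npz s3.npz top0.npz; 
python3 -m pendant '[45,0,0,0,0,0,0, 45,0,0,0,0,0,0, 45,0,0,0,0,0,0, 45,0,0,0,0,0,0]'; python3 look.py s4 scene;python3 look.py t4 top;  python3 beam.py s4.npz t4.npz; python3 - <<'E'
from h import *
for n in ("scene0","s3","s4"):
    s=load(n+".npz"); hsv=cv2.cvtColor(s["frame"],cv2.COLOR_RGB2HSV); m=cv2.inRange(hsv,(0,110,50),(10,255,255)); m[:,:335]=0; m[:230]=0;m[262:]=0;m[:,365:]=0
    ys,xs=np.nonzero(m); print(n,xs.mean(),ys.mean(),len(xs))
    g=cv2.inRange(hsv,(45,90,30),(85,255,255)); g[:225]=0;g[260:]=0;g[:,:335]=0;g[:,370:]=0; y,x=np.nonzero(g); print(" green",x.min(),x.max(),x.mean(),y.mean(),len(x))
E
```

```text
scene0.npz [0.1224 0.0697 0.0002]
s1.npz [0.1224 0.0696 0.    ]
s3.npz [0.1076 0.0845 0.1346]
top0.npz [0.1215 0.0697 0.005 ]
time_s: 8.95
position: [0.5121, -0.1051, 0.2385]
tool_rot: [[0.992, 0.124, -0.001], [0.124, -0.992, 0.0], [-0.0, -0.0, -1.0]]
ft_force: [0.0, -0.3, -0.6]
grip_width: 0.0447
s4.npz [0.1077 0.0844 0.1342]
t4.npz [0.1068 0.0846 0.1391]
scene0 354.72727272727275 248.54545454545453 11
 green 348 350 348.97435897435895 239.33333333333334 39
s3 350.15384615384613 242.6153846153846 13
 green 348 350 348.69565217391306 237.17391304347825 23
s4 350.2142857142857 242.64285714285714 14
 green 348 350 348.69565217391306 237.17391304347825 23
```

```bash
python3 - <<'E'
from h import *
from rig import *
o=observe(); Rt=frame(7,38); top=np.array([0.4967,-0.3085,0.0834]); print(o["time_s"])
goal(o["position"],o["tool_rot"],frame(7,0),top-0.080*Rt[:,2])
goal(o["position"],o["tool_rot"],Rt,top-0.080*Rt[:,2])
E
```

```text
9.05
turn deg [-0.01  0.03  0.13] units [-0.001  0.003  0.016]  shift mm [-89.2 199.8  92.1] units [-1.784  3.996  1.841]  shift(before turn axes) units [-1.792  3.992  1.841]
turn deg [-0.05 38.03  0.12] units [-0.006  4.753  0.015]  shift mm [-127.   199.8   17.6] units [-2.54   3.996  0.352]  shift(before turn axes) units [-1.792  3.992  1.841]
```

```bash
python3 -m pendant '[45,-0.3,0.6,0.2,0,0,0, 45,-0.3,0.7,0.3,0,0,0, 45,-0.3,0.8,0.3,0,0,0, 45,-0.3,0.8,0.3,0,0,0, 45,-0.3,0.7,0.34,0,0,0, 45,-0.29,0.4,0.4,0,0,0, 45,0,0,0,0,0.95,0, 45,0,0,0,0,0.95,0, 45,0,0,0,0,0.95,0, 45,0,0,0,0,0.95,0, 45,0,0,0,0,0.95,0, 45,0,0,0,0,0,0]'; python3 -m pendant '[45,0,0,0,0,0,0, 45,0,0,0,0,0,0]';  python3 look.py w5 wrist; python3 - <<'E'
from h import *
from rig import *
d=load("w5.npz"); r=caps(d)
for c,(uv,ax,P) in r.items(): print(c,uv.round(1),np.round(ax,1),P.round(4))
o=observe(); print(o["time_s"]); R=frame(7,38)
top=r["yellow"][2]; goal(o["position"],o["tool_rot"],R,top+0.0297*R[:,2]+.0015*R[:,0])
E
```

```text
time_s: 10.25
position: [0.4461, -0.3154, 0.1455]
tool_rot: [[0.782, 0.12, 0.611], [0.093, -0.993, 0.077], [0.616, -0.003, -0.788]]
ft_force: [0.7, -0.2, -1.1]
grip_width: 0.0452
time_s: 10.45
position: [0.448, -0.3155, 0.147]
tool_rot: [[0.783, 0.124, 0.609], [0.098, -0.992, 0.075], [0.614, 0.001, -0.79]]
ft_force: [0.6, 0.2, 1.0]
grip_width: 0.0446Traceback (most recent call last):
  File "<stdin>", line 3, in <module>
  File "h.py", line 39, in caps
    cn=max(cv2.findContours(m,0,1)[0],key=cv2.contourArea); e=cv2.fitEllipse(cn)
ValueError: max() iterable argument is empty
```

View pics/w5.png

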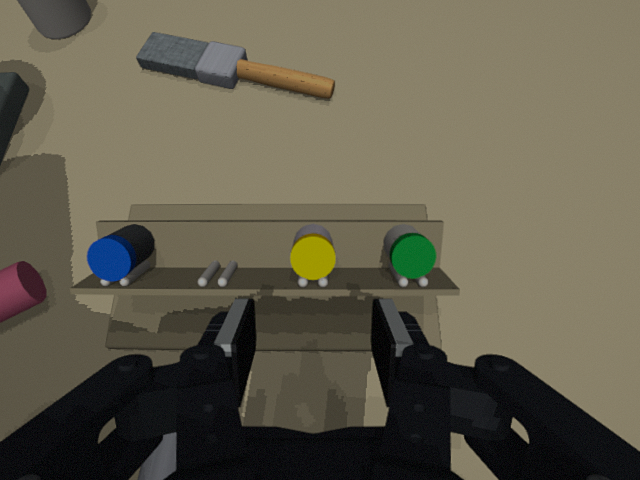

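Yellow cap is centred at (313,258), blue (110,258) and green (412,256) are undisturbed, and cradle 2's neighbour is empty.

```bash
python3 - <<'E'
from h import *
from rig import *
d=load("w5.npz"); r=caps(d,["yellow","blue","green"])
for c,(uv,ax,P) in r.items(): print(c,uv.round(1),np.round(ax,1),P.round(4))
o=observe(); print(o["time_s"]); R=frame(7,38)
top=r["yellow"][2]; goal(o["position"],o["tool_rot"],R,top+0.0297*R[:,2]+.0015*R[:,0])
E
```

```text
yellow [312.5 256.4] [44.9 45.7] [ 0.4966 -0.309   0.0832]
blue [111.1 257.5] [44.8 47.4] [ 0.4801 -0.1922  0.0864]
green [412.8 255.4] [44.5 45.2] [ 0.5052 -0.3677  0.0818]
10.5
turn deg [-0.04  0.11  0.15] units [-0.005  0.014  0.018]  shift mm [  0.7  -0.4 110.1] units [ 0.015 -0.008  2.203]  shift(before turn axes) units [ 0.019 -0.007  2.203]
```

```bash
python3 -m pendant '[45,0.015,0,0.5,0,0.01,0.02, 45,0,0,0.5,0,0,0, 45,0,0,0.5,0,0,0, 45,0,0,0.4,0,0,0, 45,0,0,0.3,0,0,0, 45,0,0,0,0,0,0, 45,0,0,0,0,0,0]' 40
python3 -m pendant '[20,0,0,0,0,0,0, 20,0,0,0,0,0,0, 20,0,0,0,0,0,0, 20,0,0,0,0,0,0, 20,0,0,0,0,0,0]' 40
python3 - <<'E'
from h import *
from rig import *
o=observe(); top=np.array([ 0.4967,-0.3088,0.0833]); R=o["tool_rot"]; print("foot beyond TCP mm",36+1000*R[:,2]@(top-o["position"]))
E
```

```text
time_s: 11.2
position: [0.5155, -0.3069, 0.0609]
tool_rot: [[0.782, 0.121, 0.612], [0.095, -0.993, 0.076], [0.616, -0.001, -0.787]]
ft_force: [-0.1, 0.5, -0.3]
grip_width: 0.045
time_s: 11.7
position: [0.5151, -0.3074, 0.0615]
tool_rot: [[0.781, 0.12, 0.613], [0.094, -0.993, 0.075], [0.617, -0.001, -0.787]]
ft_force: [-4.2, 0.8, 7.1]
grip_width: 0.0248
foot beyond TCP mm 7.432806219104016
```

```bash
python3 -m pendant '[20,0,0,-0.3,0,0,0, 20,0,0,-0.5,0,0,0, 20,0,0,-0.6,0,0,0, 20,0,0,-0.6,0,-0.95,0, 20,0,0,-0.5,0,-0.95,0, 20,0,0,-0.4,0,-0.95,0, 20,0,0,-0.4,0,-0.95,0, 20,0,0,-0.4,0,-0.95,0, 20,0,0,0,0,0,0, 20,0,0,0,0,0,0]' 40
python3 - <<'E'
from h import *
from rig import *
o=observe(); print(o["time_s"],o["grip_width"])
goal(o["position"],o["tool_rot"],frame(7,0),[0.585,0.042,0.20])
E
```

```text
time_s: 12.7
position: [0.4267, -0.3175, 0.2153]
tool_rot: [[0.992, 0.123, 0.016], [0.123, -0.992, 0.005], [0.017, -0.003, -1.0]]
ft_force: [-0.0, -0.7, -0.9]
grip_width: 0.025
12.7 0.025034621380646518
turn deg [-0.19 -0.95  0.06] units [-0.024 -0.118  0.008]  shift mm [ 200.9 -337.5   15.3] units [ 4.018 -6.751  0.305]  shift(before turn axes) units [ 4.02  -6.745  0.394]
```

```bash
python3 -m pendant '[20,0.3,-0.5,0,-0.02,-0.12,0, 20,0.5,-0.8,0,0,0,0, 20,0.5,-0.8,0,0,0,0, 20,0.5,-0.85,0,0,0,0, 20,0.5,-0.85,0,0,0,0, 20,0.5,-0.85,0,0,0,0, 20,0.5,-0.85,0,0,0,0, 20,0.4,-0.8,0,0,0,0, 20,0.3,-0.45,0.1,0,0,0, 20,0,0,0,0,0,0, 20,0,0,0,0,0,0]' 40
python3 look.py w6 wrist; python3 look.py s6 scene; python3 beam.py s6.npz; python3 - <<'E'
from h import *
from rig import *
o=observe(); print(o["time_s"],o["grip_width"],o["ft_force"])
goal(o["position"],o["tool_rot"],frame(7,0),[0.585,0.042,0.107+.0074+.010])
s=load("s6.npz")
p=o["position"];R=o["tool_rot"]
for L in (.0044,.0074,.0104):
    f=p+L*R[:,2]; th=np.linspace(0,6.28,60); ring=f+0.013*(np.cos(th)[:,None]*R[:,0]+np.sin(th)[:,None]*R[:,1]); q=proj(s,ring); print(L,"bottom row",q[:,1].max(),q.mean(0))
b=cv2.resize(s["frame"][160:280,250:400],None,fx=5,fy=5,interpolation=cv2.INTER_CUBIC); cv2.imwrite("pics/s6c.png",b[:,:,::-1])
E
```

```text
time_s: 13.8
position: [0.5832, 0.0411, 0.2095]
tool_rot: [[0.992, 0.123, -0.004], [0.123, -0.992, 0.001], [-0.003, -0.002, -1.0]]
ft_force: [0.1, 0.0, -0.0]
grip_width: 0.0249
s6.npz [0.1077 0.0844 0.1343]
13.9 0.024876986498215577 [-0.661746   -0.97028055 -0.75408164]
turn deg [-0.05  0.14 -0.06] units [-0.006  0.017 -0.007]  shift mm [ 1.8 -1.6 85.8] units [ 0.035 -0.031  1.717]  shift(before turn axes) units [ 0.039 -0.03   1.717]
0.0044 bottom row 199.202801143762 [324.98195882 195.46600286]
0.0074 bottom row 200.42791063808747 [324.96108059 196.68583178]
0.0104 bottom row 201.6482571996804 [324.94027795 197.90097761]
```

View pics/w6.png

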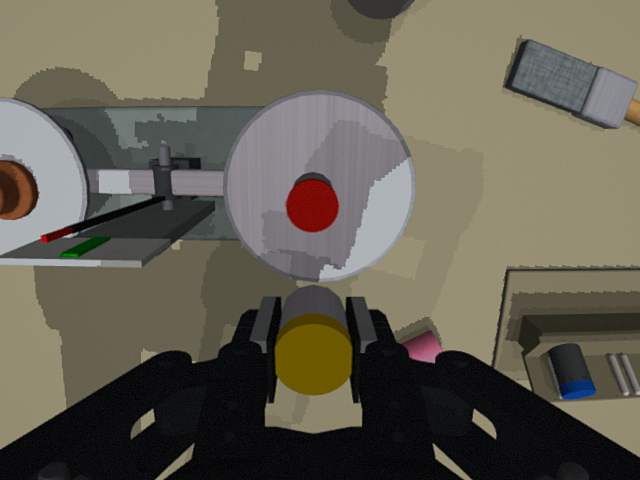

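View pics/s6c.png

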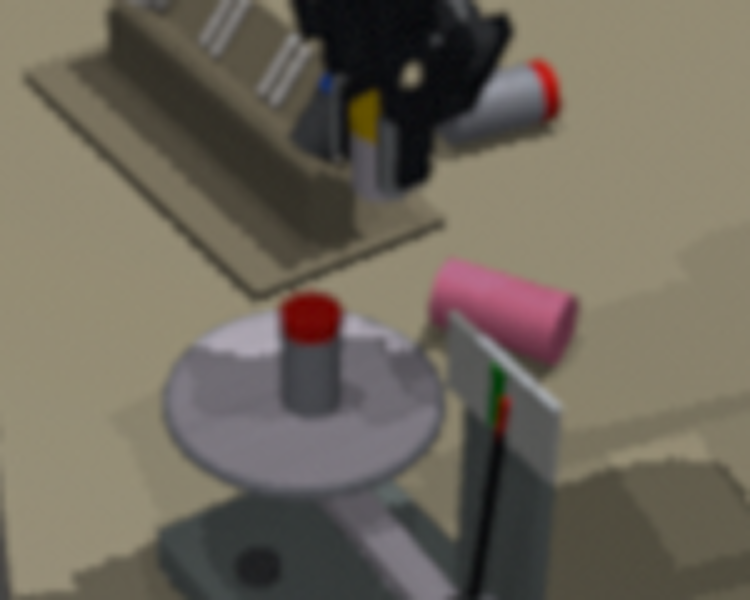

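```bash
python3 -m pendant '[20,0.035,-0.03,0.4,0,0.015,0, 20,0,0,0.5,0,0,0, 20,0,0,0.5,0,0,0, 20,0,0,0.3,0,0,0, 20,0,0,0,0,0,0, 20,0,0,0,0,0,0, 20,0,0,0,0,0,0]' 40
python3 - <<'E'
from h import *
from rig import *
o=observe(); print(o["time_s"],o["ft_force"])
goal(o["position"],o["tool_rot"],frame(7,0),[0.585,0.042,0.107+.0074+.001])
E
```

```text
time_s: 14.6
position: [0.5861, 0.0428, 0.1269]
tool_rot: [[0.993, 0.122, 0.003], [0.122, -0.993, 0.0], [0.003, 0.0, -1.0]]
ft_force: [-0.6, 0.5, 0.2]
grip_width: 0.0252
14.6 [-0.58214648  0.53848253  0.23720402]
turn deg [ 0.01 -0.15  0.01] units [ 0.001 -0.018  0.001]  shift mm [-1.2  0.7 11.5] units [-0.023  0.013  0.229]  shift(before turn axes) units [-0.024  0.013  0.229]
```

```bash
python3 -m pendant '[20,-0.01,0,0.09,0,0,0, 20,0,0,0.08,0,0,0, 20,0,0,0.04,0,0,0, 20,0,0,0.03,0,0,0, 20,0,0,0.02,0,0,0, 20,0,0,0,0,0,0, 20,0,0,0,0,0,0]' 40; python3 look.py s7 scene; python3 beam.py s7.npz;  python3 - <<'E'
from h import *
s=load("s7.npz")
b=cv2.resize(s["frame"][160:280,250:400],None,fx=5,fy=5,interpolation=cv2.INTER_CUBIC); cv2.imwrite("pics/s7c.png",b[:,:,::-1])
E
```

```text
time_s: 15.3
position: [0.5852, 0.0434, 0.1126]
tool_rot: [[0.992, 0.123, 0.001], [0.123, -0.992, 0.0], [0.001, -0.0, -1.0]]
ft_force: [0.4, -0.0, -0.5]
grip_width: 0.025
s7.npz [0.1065 0.0856 0.1452]
```

View pics/s7c.png

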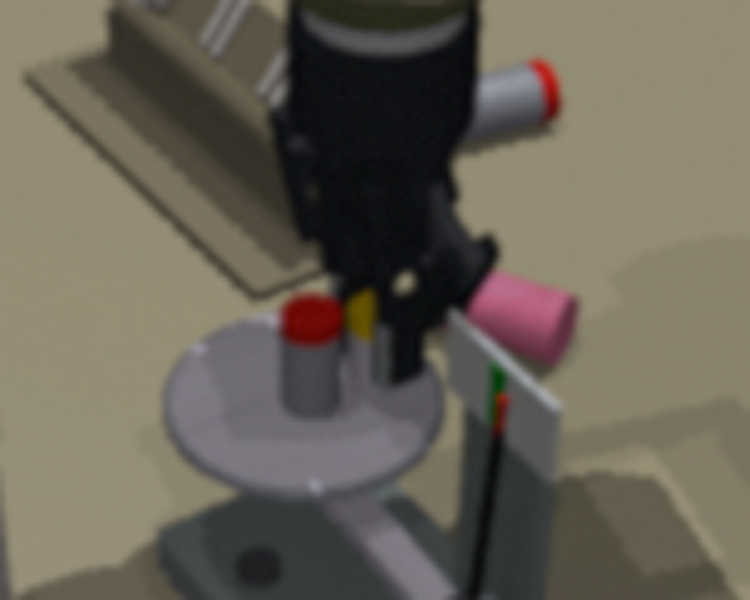

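```bash
python3 -m pendant '[30,0,0,0,0,0,0, 30,0,0,0,0,0,0, 36,0,0,0,0,0,0, 36,0,0,0,0,0,0, 36,0,0,-0.2,0,0,0, 36,0,0,-0.5,0,0,0, 36,0,0,-0.7,0,0,0, 36,0,0,-0.7,0,0,0, 36,-0.5,0.3,-0.3,0,0,0, 36,-0.7,0.6,0,0,0,0, 36,-0.7,0.7,0,0,0,0, 36,-0.4,0.7,0,0,0,0]' 40;python3 -m pendant '[36,0,0,0,0,0,0, 36,0,0,0,0,0,0, 36,0,0,0,0,0,0, 36,0,0,0,0,0,0]'; python3 look.py s8 scene;python3 look.py t8 top;python3 look.py w8 wrist; python3 beam.py s8.npz t8.npz;  python3 - <<'E'
from h import *
s=load("s8.npz")
b=cv2.resize(s["frame"][130:330,220:430],None,fx=3.6,fy=3,interpolation=cv2.INTER_CUBIC); cv2.imwrite("pics/s8c.png",b[:,:,::-1])
E
```

```text
time_s: 16.55
position: [0.4831, -0.0857, 0.2337]
tool_rot: [[0.992, 0.123, 0.001], [0.123, -0.992, -0.0], [0.001, 0.0, -1.0]]
ft_force: [1.9, 0.0, -0.1]
grip_width: 0.0357
time_s: 16.95
position: [0.4855, -0.084, 0.2326]
tool_rot: [[0.992, 0.124, 0.0], [0.124, -0.992, 0.001], [0.001, -0.0, -1.0]]
ft_force: [-0.8, 0.9, -0.9]
grip_width: 0.0361
s8.npz [0.0944 0.0978 0.2554]
t8.npz [0.0934 0.0976 0.2593]
```

View pics/s8c.png

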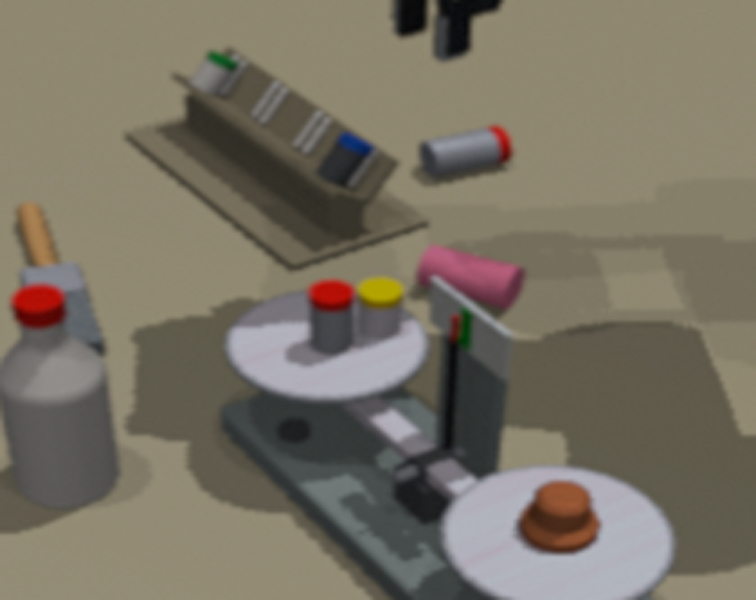

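View pics/w8.png

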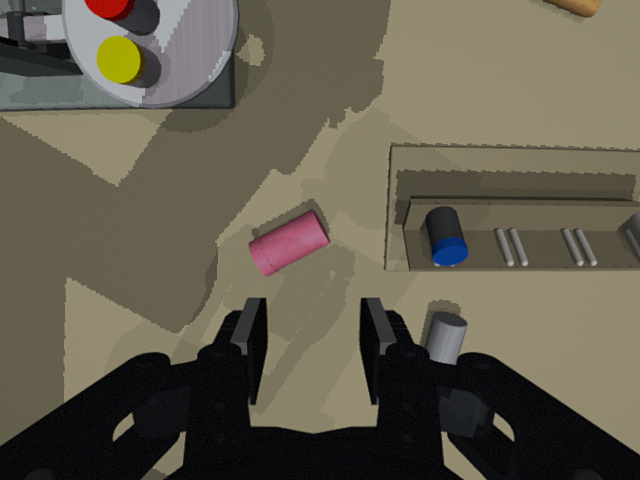

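View pics/t8.png

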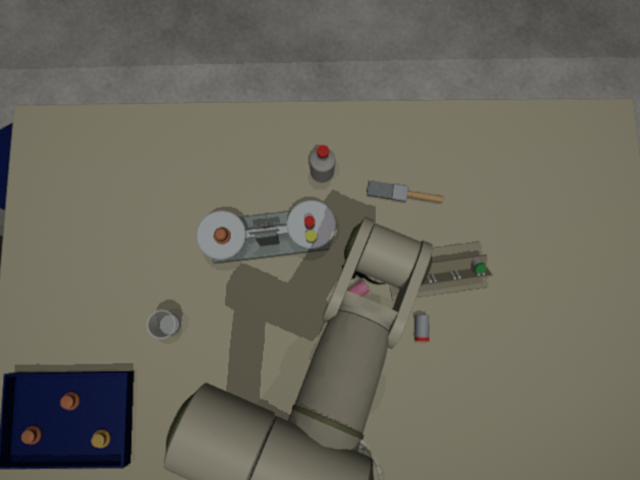

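```bash
python3 -m pendant '[36,0,0,0,0,0,0, 36,0,0,0,0,0,0, 36,0,0,0,0,0,0, 36,0,0,0,0,0,0, 36,0,0,0,0,0,0, 36,0,0,0,0,0,0]' && python3 look.py s9 scene; python3 beam.py s9.npz;  python3 -c "
from rig import *; print(observe()['time_s']); close_job()"
```

```text
time_s: 17.7
position: [0.485, -0.085, 0.2325]
tool_rot: [[0.992, 0.123, 0.0], [0.123, -0.992, 0.0], [0.0, -0.0, -1.0]]
ft_force: [0.2, 0.6, -0.2]
grip_width: 0.036
s9.npz [0.0945 0.0977 0.2547]
17.75
the job is handed in; nothing more can be done
```

I set the 160 g (steel, red band) and 40 g (yellow band) weights upright on the weight pan. The beam now rests steady at about 0.255 rad, inside the green band (0.20 to 0.28). The job was handed in at 17.75 s.

- **Copper part's mass:** the tilt with only the 160 g on the pan, about 0.134 to 0.139, puts the part at roughly 195 g. The 20 g instead of the 40 g would have left the beam at about 0.196, just outside the band.
- **Last checks:** 0.8 s apart, the scene camera read 0.2554 and then 0.2547, so the beam had settled. The top camera gave 0.259, also in the band. The pictures show both weights standing upright.
- **Left in place:** the 80 g and 20 g weights are still in their cradles. The copper part, bottle, cup, brush and both look-alike cylinders look undisturbed, and the robot is clear of everything.
- **Small disagreements:**
  - Triangulating the weight tops from two wrist views gave heights 1 to 2 mm lower than the depth readings. I used the depth readings, which matched the given sizes.
  - The three cameras placed the pan's centre up to about 5 mm apart; I used a value between them.

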